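# Close a two-part casting mould with its cam lock

## Task

Close the two-part plaster mould: slide the loose half along its ways by the wooden knob until its headed stud stands in the mouth of the steel cam, then swing the cam's lever clockwise by the black peg until the curved slot has drawn the stud up tight and the loose half sits snugly against the rubber strip. How far the lever must go differs each time, so go by feel: stop as soon as it is clearly tight, never force it (the plaster would crack), let go and leave it locked, with the things round about where they lie.

Things in the scene. Friction and masses are not known exactly. Their poses are not given: they have to be found in the camera images.
- mould_stand: Fixed stand: plywood board 270 x 150 x 12 mm with the fixed plaster half (90 x 110 mm, top 46 mm above the table) at its +x end and two wooden slide ways along x. Origin: underside, straight below the cam's axis. Its x axis is the way the loose half is drawn; z up.
- strip_middle (a point): Fixed point behind the rubber strip (90 mm wide) on the fixed half, facing the loose half. The strip stands proud by an amount that differs each time and is not listed: the loose half first touches it when the stud is between 29 and 34 mm from the cam's axis. It is stiff, about 22 N per mm.
- cam_axis (a point): The cam's vertical axis, 54 mm above the table (mid-height of the 8 mm cam plate). The plate turns clockwise from above to close, from 0 (open) through at most 2.2 rad; it starts at 0 to 0.2 rad, with its mouth open to the stud. A stiff pivot keeps it where it is left.
- cam: Steel plate, 50 to 58 mm above the table: hub 34 mm across, hook with a curved slot, 18 mm wide lever. Origin on its axis; x axis along the stand's x at 0 rad. From 0.6 rad on the hook passes behind a stud nearer than 40 mm to the axis and draws it in 8 mm per rad; tight at 1.2 to 2.1 rad. The pull on the stud must end at 15 to 50 N and never pass 50 N.
- cam_peg (a point): On the axis of the lever's upright black peg with a freely turning sleeve, 14 mm across, 58 to 98 mm above the table (point at 80 mm), 55 mm from the cam's axis; at 0 rad it is 1.10 rad anticlockwise from above of the stand's x axis, at 2.2 rad 1.10 rad clockwise. Pushed slowly it takes 3 to 6 N to turn free and 10 to 14 N when properly tight; over 16 N is too much.
- mould_half: Loose plaster half, about 0.45 kg, 90 mm long in x, 110 mm wide, 34 mm tall, on a 122 mm wide plywood foot that is held down in the slide ways with 1.5 mm play at each side. Origin: bottom middle of the face that meets the strip (12 mm above the table); x axis along the slide towards the cam.
- stud (a point): On the axis of the upright steel stud on the loose half, 10 mm behind its front face, 54 mm above the table. Neck 8 mm across, head 16 mm across, head from 62 to 67 mm above the table. It starts 70 to 95 mm from the cam's axis.
- knob (a point): On the axis of the upright round wooden knob on the loose half, 20 mm across, 30 mm tall (from 46 to 76 mm above the table); the point is 64 mm above the table, 52 mm behind the stud.
- wooden_rib: Bystander: flat kidney-shaped wooden rib, 49 x 99 x 8 mm, on the table beside the stand. Leave it.
- sprig_mould: Bystander: round plaster mould, 66 mm across, 34 mm high, beside the stand. Leave it.
- tape_roll: Bystander: roll of tape, 96 mm across, 24 mm high, beside the stand. Leave it.
- oxide_bottle: Bystander: brown bottle with a black cap, 38 mm across, 76 mm tall, beyond the fixed half. Leave it standing.
- rubber_kidney: Bystander: flat kidney-shaped rubber scraper, 51 x 110 x 8 mm, on the table. Leave it.

How it is judged:
On the way, in this order (a step that is already met when the one before it is completed fails the run):
1. the stud stands in the cam's mouth, less than 42 mm from its axis (horizontal distance between stud and cam_axis below 0.042 m), for 0.1 s.
2. the cam pulls on the stud with more than 15 N (contact force between cam and mould_half above 15 N and horizontal distance between stud and cam_axis below 0.036 m), for 0.2 s.
At the end, for the whole second after the job is handed in: The cam holds the stud, less than 36 mm from the cam's axis, with a pull of 15 to 50 N, and the loose half is at rest (all of step 2 and contact force between cam and mould_half below 50 N and linear speed of mould_half below 0.01 m/s); the robot touches nothing.
It fails at once if the mould is forced: more than 50 N between cam and loose half (contact force between cam and mould_half above 50 N).
It fails at once if a bystander is moved by more than 30 mm, or the bottle is tipped over (distance of any of wooden_rib, sprig_mould, tape_roll, oxide_bottle, rubber_kidney from where it was at the start of the episode above 0.03 m or angle between oxide_bottle's own z axis and vertical above 0.5 rad).
It also fails if it takes over 70 s, if anything falls off the work surface, if the arm or the gripper's body presses on something with over 40 N, if the wrist force passes 120 N, or if a joint passes its speed limit or range.

## Robot

A 7-joint arm with a two-finger parallel gripper is mounted at the origin on a cart in front of the work surface, level with it; the furniture and walls round the work are solid. World frame = base frame: x ahead of the robot, y to its left, z up, the work surface at z = 0. Lengths are in m, angles in rad, forces in N, time in s.
With the tool pointing down it reaches from about 0.4 to 0.875 m from the base axis. Payload 19.3 kg.
Tool frame: the origin (TCP) lies at the very end of the fingers, on their centre line; the grasp point (between the pads) lies 19 mm behind it; z points along the fingers, y is the line along which they close (so a half turn about z gives the same grasp; the last joint's range is limited). The gripper opens to 85 mm and grips with 20 to 120 N. Pads are 22 mm wide; open, the fingers measure 114 mm over their backs; the gripper's body (76 mm by 85 mm) begins 54 mm behind the grasp point. The pads swing forward as they close: fully open they stand 13 mm farther back than shut.
Start: joints at [-1.225, 0.521, -0.036, 1.599, 0.021, 1.021, -0.113], TCP at [0.252, 0.572, 0.231] pointing down, gripper open.
Joint ranges: [-2.91, 2.91], [-0.3, 2.13], [-1.5, 1.42], [0.17, 2.43], [-1.26, 4.41], [0.16, 1.93], [-2.52, 2.52]. Speed limits (rad/s): [1.89, 1.89, 2.39, 2.39, 3.01, 3.01, 3.01].

## Interface

Orientations are given as [roll, pitch, yaw] about the fixed x, y, z axes, in that order (R = Rz(yaw) Ry(pitch) Rx(roll)).
In Python, from workcell import monitor, optics, job_done gives the robot as it stands.
- The arm moves only by the shell command python3 -m handwheel 'ROWS' [FORCE]. ROWS is JSON, a list of rows, each an object of numbers: "dx", "dy", "dz": the shift along the tool's x, y, z in cm; "wx", "wy", "wz": the turn, a rotation vector about the tool's x, y, z in rad; "claw": the opening in per cent of the stroke, from 0 (shut) to 100 (fully open). A call has 1 to 8 rows; each row shifts and turns the commanded pose from where the row before left it, along the tool's axes as they then stand; what a row does not reach is not made up. A row lasts 1/8 s, in which the tool goes at most 62.5 mm and 10.7 degrees, less where a joint would pass 70% of its speed; a pose out of reach is approached as far as the arm can. A call with a gripper value outside its range is refused whole. The fingers move at their own pace and stop on an object; FORCE is the grip in N (left out, the last holds). Time passes only in rows, so rows that do not move let the fingers close. It gives the time, the measured TCP pose, the force, the opening and the grip force at its end, in the units of the state.
- monitor.observe(): the state, without advancing time (a new reading comes with each control period).
- optics.grab_frame(name): name is "scene" or "top" or "wrist"; returns a dict with "frame" (420x560x3 uint8, blue, green, red), "fovy" (degrees; the focal length in pixels is half the picture's height over the tangent of half this angle, whatever the lens; pixels are square), "cx", "cy" (the principal point, pixels), "R" (3x3) and "t" (3): a world point X has camera coordinates R X + t. Camera axes: x right, y down, z forward; pixel columns grow to the right and rows downward; lengths in m; the calibration is good to about 2 mm. A picture is of the moment at which its call begins. There is no depth.
- job_done(): hands the job in; it is judged then, once.
Trained networks look in the newest picture that a camera, given by its name, has taken for a name from the list of things; names that differ only in an ending like _2 or _b are one class to them, and where a whole thing is asked for, a point or a joint stands for the part that bears it (a point fixed in the world has none). Each returns a list of dicts, best first, with "p" (0 to 1); they miss things now and then, are a little off and sometimes report something else, mostly with a low value. They report only what shows in the picture. A call takes as long as a camera call.
- optics.masks_of(name, camera): "region" (420x560 bool, what is visible of it) and "rect" ([left, top, width, height] in pixels, round what is visible of it).
The state is a dict: "clock": time; "qpos": joint angles; "qd": joint speeds; "joint_efforts": joint torques, N m; "position": TCP position; "tool_rot": TCP orientation; "force": force on the tool from outside, world axes, zero at the start; "moment": the same for the moment, N m; "grip_width": finger opening in m; "finger_force": force on a finger pad.
Only numpy, scipy, OpenCV 4.12 (cv2) and the standard library are available. Lean on these libraries where they do the work, as an engineer would, in place of code of your own. Each camera call takes 0.05 s, during which the arm holds its last target. There are 200 camera calls.

## Working session

There is one attempt and no reset: what is moved stays moved. The work goes in short steps, Python scripts to look and compute and a shell command to move; the robot and the scene stay as the last step left them, time stands still between calls to the robot, and variables do not carry over. Pictures are saved under pics/ and viewed, at most 10 in all, crops included, and the job is handed in when it is done.

```bash
mkdir -p pics; ls; cat > h.py <<'E'
from workcell import monitor, optics
import numpy as np, cv2
def ray(f,u,v):
    fl=210/np.tan(np.radians(f["fovy"])/2); R=np.array(f["R"]);t=np.array(f["t"])
    d=R.T@np.array([(u-f["cx"])/fl,(v-f["cy"])/fl,1]); return -R.T@t,d
def at_z(f,u,v,z):
    c,d=ray(f,u,v); return c+d*(z-c[2])/d[2]
def proj(f,X):
    fl=210/np.tan(np.radians(f["fovy"])/2)
    p=np.array(f["R"])@np.array(X)+np.array(f["t"]); return f["cx"]+fl*p[0]/p[2],f["cy"]+fl*p[1]/p[2]
E
python3 - <<'E'
from h import *
s=monitor.observe();print(s)
a=[]
for n in("scene","top","wrist"):
    f=optics.grab_frame(n);cv2.imwrite(f"pics/{n}0.png",f["frame"]);
    print(n,f["fovy"],-np.array(f["R"]).T@np.array(f["t"]))
    for k,z in (("cam",.054),("cam_peg",.098),("knob",.076),("stud",.067),("mould_half",.046),("mould_stand",.03)):
        for m in optics.masks_of(k,n)[:2]:
            r=m["rect"];ys,xs=np.nonzero(m["region"]);print(k,round(m["p"],2),r,at_z(f,xs.mean(),ys.mean(),z).round(3))
E
```

```text
pics
{'clock': 0.0, 'qpos': array([-1.22518532,  0.52200715, -0.03634102,  1.59997666,  0.02120114,
        1.02111825, -0.11281404]), 'qd': array([-9.64084550e-04, -3.22629939e-04, -4.79740249e-04, -2.15395207e-03,
       -6.13907608e-05, -1.65875357e-03, -1.43596764e-03]), 'joint_efforts': array([ 6.29816532e-04, -9.27110767e+01,  1.98032632e+00, -3.69925082e+01,
        1.77948049e-02,  8.33922182e-03, -2.88080923e-05]), 'position': array([0.25235084, 0.5714303 , 0.23074109]), 'tool_rot': array([-3.14047076e+00,  7.46128989e-05,  2.72576952e+00]), 'force': array([ 0.34401285, -0.14169487,  0.44258505]), 'moment': array([ 0.04601023,  0.00704641, -0.0310089 ]), 'finger_force': 0.0, 'grip_width': 0.0854241376025271}
scene 54.216896426218746 [ 0.24162488 -0.61168345  0.68344592]
cam 0.61 [228.4, 196.8, 54.8, 35.6] [ 0.52  -0.087  0.054]
cam_peg 0.76 [231.7, 201.6, 52.0, 26.1] [ 0.499 -0.124  0.098]
knob 0.77 [255.8, 234.4, 74.6, 59.9] [ 0.509 -0.25   0.076]
stud 0.73 [261.2, 231.6, 70.5, 61.5] [ 0.512 -0.245  0.067]
mould_half 0.63 [257.7, 232.9, 75.6, 58.2] [ 0.523 -0.232  0.046]
mould_stand 0.72 [213.1, 186.9, 136.2, 123.3] [ 0.508 -0.149  0.03 ]
top 53.68808975500183 [ 0.42250117 -0.10979525  0.93012579]
cam 0.61 [251.8, 192.0, 46.1, 43.7] [ 0.522 -0.095  0.054]
cam_peg 0.74 [252.7, 187.5, 41.0, 46.8] [ 0.516 -0.095  0.098]
cam_peg 0.41 [202.8, 224.7, 20.1, 21.5] [0.468 0.016 0.098]
knob 0.7 [304.4, 179.0, 47.3, 58.0] [ 0.523 -0.218  0.076]
stud 0.59 [302.0, 179.3, 52.4, 56.2] [ 0.524 -0.219  0.067]
mould_half 0.69 [307.6, 176.9, 43.0, 58.1] [ 0.527 -0.222  0.046]
mould_stand 0.76 [233.0, 170.0, 125.2, 80.5] [ 0.521 -0.126  0.03 ]
mould_stand 0.63 [262.8, 138.8, 30.1, 29.1] [ 0.651 -0.117  0.03 ]
wrist 67.71421412469692 [0.1910031  0.60060065 0.37376811]
```

```bash
python3 - <<'E'
import cv2
a=cv2.imread("pics/top0.png")[150:270,190:370];b=cv2.imread("pics/scene0.png")[150:330,170:370]
cv2.imwrite("pics/top0c.png",cv2.resize(a,None,fx=4.4,fy=4.4,interpolation=cv2.INTER_CUBIC))
cv2.imwrite("pics/scene0c.png",cv2.resize(b,None,fx=3.3,fy=3.3,interpolation=cv2.INTER_CUBIC))
E
```

```text
(no output)
```

View pics/top0c.png

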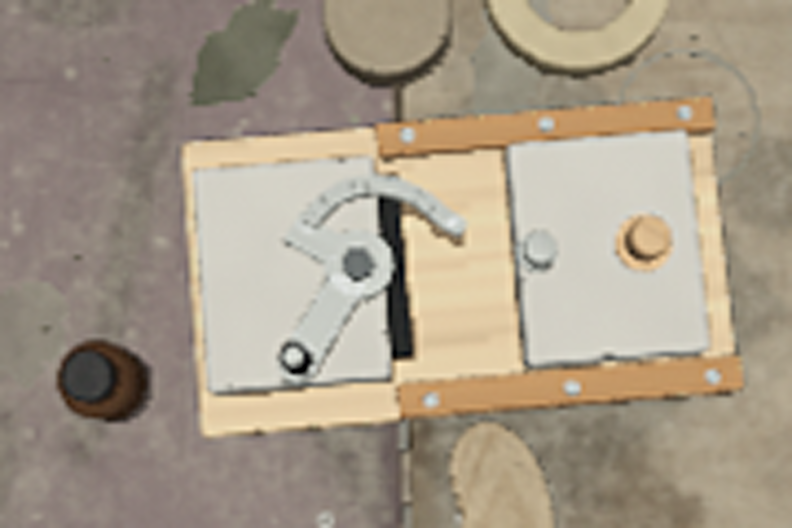

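View pics/scene0c.png

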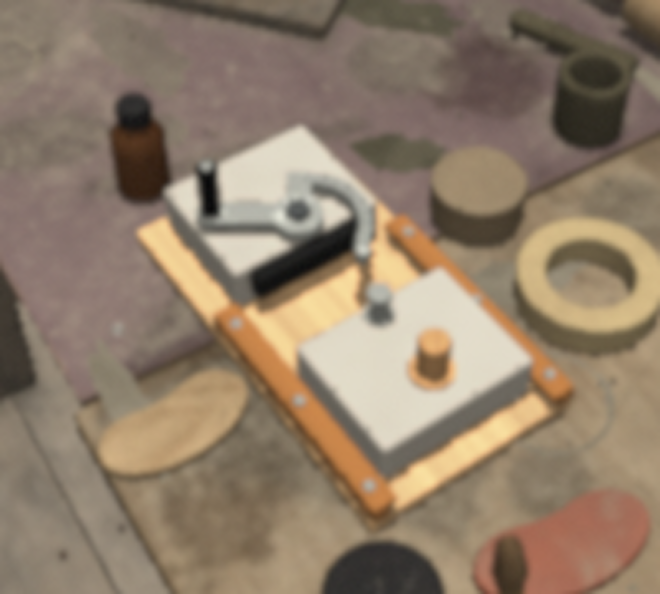

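The top crop shows the cam hub at about (357,263), the peg top at (295,356), the stud at (540,248) and the knob top at (648,237). The stand's x axis points to image left, which is world +y. The bottle is at (90,378), and the rib and tape lie clear of the stand.

```bash
python3 - <<'E'
from h import *
f=optics.grab_frame("top"); g=optics.grab_frame("scene")
P={}
for n,u,v,z in(("cam",357,263,.06),("peg",295,356,.098),("stud",540,247,.067),("knob",649,236,.076),("bottle",88,375,.076)):
    P[n]=at_z(f,190+u/4.4,150+v/4.4,z); print(n,P[n].round(4))
for n,u,v,z in(("cam",298,210,.06),("peg",206,166,.098),("stud",378,293,.067),("knob",435,340,.076)):
    print(n,at_z(g,170+u/3.3,150+v/3.3,z).round(4))
k,s,c,p=[P[n][:2] for n in("knob","stud","cam","peg")]
a=lambda d:np.arctan2(d[1],d[0])
print("knob-stud",np.linalg.norm(s-k),a(s-k),"stud-cam",np.linalg.norm(c-s),a(c-s),"peg",np.linalg.norm(p-c),a(p-c),"knob-cam",a(c-k))
# way edges in top image
for u,v in((378,125),(712,98),(400,418),(742,390)): print(at_z(f,190+u/4.4,150+v/4.4,.025).round(4))
E
```

```text
cam [ 0.5212 -0.1004  0.06  ]
peg [ 0.475  -0.0718  0.098 ]
stud [ 0.5262 -0.1878  0.067 ]
knob [ 0.5292 -0.2387  0.076 ]
bottle [0.4697 0.0258 0.076 ]
cam [ 0.5229 -0.1016  0.06  ]
peg [ 0.4763 -0.0719  0.098 ]
stud [ 0.5265 -0.1895  0.067 ]
knob [ 0.5314 -0.2413  0.076 ]
knob-stud 0.0509189505437838 1.6300240258812868 stud-cam 0.08752306299930303 1.627391061338582 peg 0.05440790564475464 2.5870637460498718 knob-cam 1.62835946509124
[ 0.5949 -0.1121  0.025 ]
[ 0.6052 -0.2812  0.025 ]
[ 0.4479 -0.1197  0.025 ]
[ 0.4579 -0.2891  0.025 ]
```

```bash
python3 -m handwheel '[{"wz":0.183,"claw":60},{"wz":0.183},{"wz":0.183},{"wz":0.183},{"wz":0.183},{"wz":0.181},{"dx":-2.0,"dy":0.6},{"dx":-4.6,"dy":1.3}]' 40
python3 -m handwheel '[{"dx":-5,"dy":1.4},{"dx":-5,"dy":1.4},{"dx":-5,"dy":1.4},{"dx":-5,"dy":1.4},{"dx":-5,"dy":1.4},{"dx":-5,"dy":1.4},{"dx":-5,"dy":1.4},{"dx":-5,"dy":1.4}]'
```

```text
schema error: expected keys dx, dy, dz, wx, wy, wz, claw
schema error: expected keys dx, dy, dz, wx, wy, wz, claw
```

```bash
python3 -m handwheel '[{"dx":0,"dy":0,"dz":0,"wx":0,"wy":0,"wz":0.183,"claw":60},{"dx":0,"dy":0,"dz":0,"wx":0,"wy":0,"wz":0.183,"claw":60},{"dx":0,"dy":0,"dz":0,"wx":0,"wy":0,"wz":0.183,"claw":60},{"dx":0,"dy":0,"dz":0,"wx":0,"wy":0,"wz":0.183,"claw":60},{"dx":0,"dy":0,"dz":0,"wx":0,"wy":0,"wz":0.183,"claw":60},{"dx":0,"dy":0,"dz":0,"wx":0,"wy":0,"wz":0.181,"claw":60},{"dx":-2,"dy":0.6,"dz":0,"wx":0,"wy":0,"wz":0,"claw":60},{"dx":-4.6,"dy":1.3,"dz":0,"wx":0,"wy":0,"wz":0,"claw":60}]' 40
python3 -m handwheel '[{"dx":-5,"dy":1.4,"dz":0,"wx":0,"wy":0,"wz":0,"claw":60},{"dx":-5,"dy":1.4,"dz":0,"wx":0,"wy":0,"wz":0,"claw":60},{"dx":-5,"dy":1.4,"dz":0,"wx":0,"wy":0,"wz":0,"claw":60},{"dx":-5,"dy":1.4,"dz":0,"wx":0,"wy":0,"wz":0,"claw":60}]'
```

```text
clock: 2.15
position: [0.2746, 0.5073, 0.2309]
tool_rot: [-3.142, -0.0, 1.632]
force: [0.8, 0.8, -0.1]
grip_width: 0.0512
finger_force: 0.0
clock: 2.65
position: [0.3434, 0.3091, 0.2315]
tool_rot: [3.141, -0.0, 1.63]
force: [1.1, -0.5, -0.5]
grip_width: 0.0512
finger_force: 0.0
```

```bash
python3 -m handwheel '[{"dx":-5,"dy":1.4,"dz":0,"wx":0,"wy":0,"wz":0,"claw":60},{"dx":-5,"dy":1.4,"dz":0,"wx":0,"wy":0,"wz":0,"claw":60},{"dx":-5,"dy":1.4,"dz":0,"wx":0,"wy":0,"wz":0,"claw":60},{"dx":-5,"dy":1.4,"dz":0,"wx":0,"wy":0,"wz":0,"claw":60},{"dx":-5,"dy":1.4,"dz":0,"wx":0,"wy":0,"wz":0,"claw":60},{"dx":-5,"dy":1.4,"dz":0,"wx":0,"wy":0,"wz":0,"claw":60},{"dx":-5,"dy":1.4,"dz":0,"wx":0,"wy":0,"wz":0,"claw":60},{"dx":-5,"dy":1.4,"dz":0,"wx":0,"wy":0,"wz":0,"claw":60}]'
python3 -m handwheel '[{"dx":-5,"dy":1.4,"dz":0,"wx":0,"wy":0,"wz":0,"claw":60},{"dx":-5,"dy":1.4,"dz":0,"wx":0,"wy":0,"wz":0,"claw":60},{"dx":-5,"dy":1.4,"dz":0,"wx":0,"wy":0,"wz":0,"claw":60},{"dx":0,"dy":0,"dz":4,"wx":0,"wy":0,"wz":0,"claw":60},{"dx":0,"dy":0,"dz":4,"wx":0,"wy":0,"wz":0,"claw":60},{"dx":0,"dy":0,"dz":0,"wx":0,"wy":0,"wz":0,"claw":60}]'
python3 - <<'E'
from h import *
f=optics.grab_frame("wrist");cv2.imwrite("pics/w1.png",f["frame"])
for n,X in(("knob",(.530,-.240,.076)),("stud",(.5262,-.188,.067)),("cam",(.5215,-.101,.06)),("peg",(.4755,-.072,.098))): print(n,np.round(proj(f,X),1))
E
```

```text
clock: 3.65
position: [0.4789, -0.0836, 0.2315]
tool_rot: [3.141, -0.0, 1.63]
force: [-0.4, 1.4, 0.6]
grip_width: 0.0508
finger_force: 0.0
clock: 4.4
position: [0.5279, -0.2289, 0.1494]
tool_rot: [-3.138, -0.001, 1.63]
force: [0.2, 0.1, 1.2]
grip_width: 0.0511
finger_force: 0.0
knob [282.1 237.3]
stud [281.2 164.5]
cam [281.9  31.6]
peg [197.  -56.7]
```

View pics/w1.png

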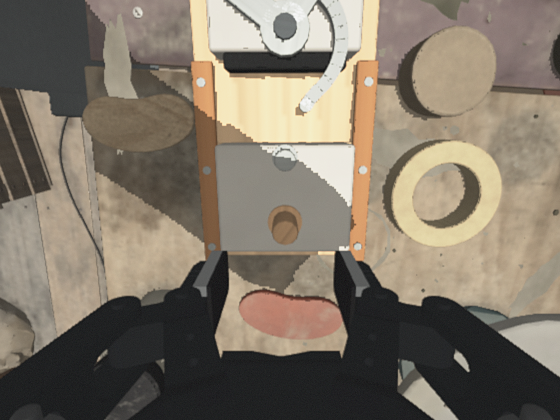

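The wrist view shows the knob top at (285,232), the stud head at (285,159) and the cam hub at (285,26). These all sit within 3–5 px of the prediction, and the stud-to-cam spacing matches at 87.5 mm. Descending onto the knob.

```bash
python3 -m handwheel '[{"dx":-0.9,"dy":0.25,"dz":2,"wx":0,"wy":0,"wz":0,"claw":60},{"dx":0,"dy":0,"dz":3,"wx":0,"wy":0,"wz":0,"claw":60},{"dx":0,"dy":0,"dz":2.5,"wx":0,"wy":0,"wz":0,"claw":60},{"dx":0,"dy":0,"dz":1.5,"wx":0,"wy":0,"wz":0,"claw":60},{"dx":0,"dy":0,"dz":0.6,"wx":0,"wy":0,"wz":0,"claw":60},{"dx":0,"dy":0,"dz":0,"wx":0,"wy":0,"wz":0,"claw":60}]'
python3 -m handwheel '[{"dx":0,"dy":0,"dz":0,"wx":0,"wy":0,"wz":0,"claw":15},{"dx":0,"dy":0,"dz":0,"wx":0,"wy":0,"wz":0,"claw":15},{"dx":0,"dy":0,"dz":0,"wx":0,"wy":0,"wz":0,"claw":15},{"dx":0,"dy":0,"dz":0,"wx":0,"wy":0,"wz":0,"claw":15}]' 30
```

```text
clock: 5.2
position: [0.5324, -0.2384, 0.0557]
tool_rot: [3.141, 0.0, 1.63]
force: [0.5, 0.2, -0.0]
grip_width: 0.0514
finger_force: 0.0
clock: 5.7
position: [0.5325, -0.2383, 0.056]
tool_rot: [3.141, 0.0, 1.63]
force: [-2.1, 0.7, 7.7]
grip_width: 0.0188
finger_force: 29.1
```

```bash
python3 -m handwheel '[{"dx":0.3,"dy":0,"dz":0,"wx":0,"wy":0,"wz":0,"claw":15},{"dx":0.7,"dy":0,"dz":0,"wx":0,"wy":0,"wz":0,"claw":15},{"dx":0.8,"dy":0,"dz":0,"wx":0,"wy":0,"wz":0,"claw":15},{"dx":0.8,"dy":0,"dz":0,"wx":0,"wy":0,"wz":0,"claw":15},{"dx":0.8,"dy":0,"dz":0,"wx":0,"wy":0,"wz":0,"claw":15},{"dx":0.7,"dy":0,"dz":0,"wx":0,"wy":0,"wz":0,"claw":15},{"dx":0.5,"dy":0,"dz":0,"wx":0,"wy":0,"wz":0,"claw":15},{"dx":0,"dy":0,"dz":0,"wx":0,"wy":0,"wz":0,"claw":15}]'
python3 - <<'E'
from h import *
f=optics.grab_frame("top");cv2.imwrite("pics/t2.png",cv2.resize(f["frame"][150:270,190:370],None,fx=4.4,fy=4.4,interpolation=cv2.INTER_CUBIC))
E
```

```text
clock: 6.7
position: [0.5297, -0.1921, 0.056]
tool_rot: [3.141, 0.0, 1.63]
force: [-2.7, 1.7, 12.4]
grip_width: 0.0191
finger_force: 29.9
```

```bash
python3 -m handwheel '[{"dx":0.2,"dy":0,"dz":0,"wx":0,"wy":0,"wz":0,"claw":15},{"dx":0.2,"dy":0,"dz":0,"wx":0,"wy":0,"wz":0,"claw":15},{"dx":0,"dy":0,"dz":0,"wx":0,"wy":0,"wz":0,"claw":15}]'
python3 -m handwheel '[{"dx":0.15,"dy":0,"dz":0,"wx":0,"wy":0,"wz":0,"claw":15},{"dx":0,"dy":0,"dz":0,"wx":0,"wy":0,"wz":0,"claw":15}]'
```

```text
clock: 7.12
position: [0.5295, -0.1886, 0.056]
tool_rot: [3.141, 0.001, 1.629]
force: [-2.0, -2.0, 9.2]
grip_width: 0.0188
finger_force: 29.8
clock: 7.38
position: [0.5294, -0.1873, 0.056]
tool_rot: [3.141, 0.001, 1.629]
force: [-2.1, -3.5, 9.8]
grip_width: 0.0187
finger_force: 29.7
```

```bash
python3 -m handwheel '[{"dx":0.1,"dy":0,"dz":0,"wx":0,"wy":0,"wz":0,"claw":15},{"dx":0,"dy":0,"dz":0,"wx":0,"wy":0,"wz":0,"claw":15},{"dx":0,"dy":0,"dz":0,"wx":0,"wy":0,"wz":0,"claw":60},{"dx":0,"dy":0,"dz":0,"wx":0,"wy":0,"wz":0,"claw":60},{"dx":0,"dy":0,"dz":0,"wx":0,"wy":0,"wz":0,"claw":60},{"dx":0,"dy":0,"dz":1e-9,"wx":0,"wy":0,"wz":0,"claw":60}]'
python3 -m handwheel '[{"dx":0,"dy":0,"dz":-1,"wx":0,"wy":0,"wz":0,"claw":60},{"dx":0,"dy":0,"dz":-4,"wx":0,"wy":0,"wz":0,"claw":60},{"dx":0,"dy":0,"dz":-4.5,"wx":0,"wy":0,"wz":0,"claw":60},{"dx":0,"dy":0,"dz":0,"wx":0,"wy":0,"wz":0,"claw":60}]'
python3 - <<'E'
from h import *
print(monitor.observe()["qpos"].round(3))
f=optics.grab_frame("wrist");cv2.imwrite("pics/w3.png",f["frame"])
for n,X in(("knob",(.530,-.240,.076)),("stud",(.5262,-.188,.067)),("cam",(.5215,-.101,.06)),("peg",(.4755,-.072,.098))): print(n,np.round(proj(f,X),1))
E
```

```text
clock: 8.12
position: [0.5291, -0.1857, 0.0552]
tool_rot: [-3.141, -0.0, 1.63]
force: [0.0, 0.0, -0.7]
grip_width: 0.0511
finger_force: 0.0
clock: 8.62
position: [0.5305, -0.1864, 0.1538]
tool_rot: [3.137, 0.001, 1.63]
force: [-0.2, -1.0, -0.6]
grip_width: 0.0508
finger_force: 0.0
[-0.095  0.565  0.464  1.862 -0.345  0.789  0.61 ]
knob [274.6 285.8]
stud [273.4 218.8]
cam [273.4  99.1]
peg [194.   35.3]
```

View pics/w3.png

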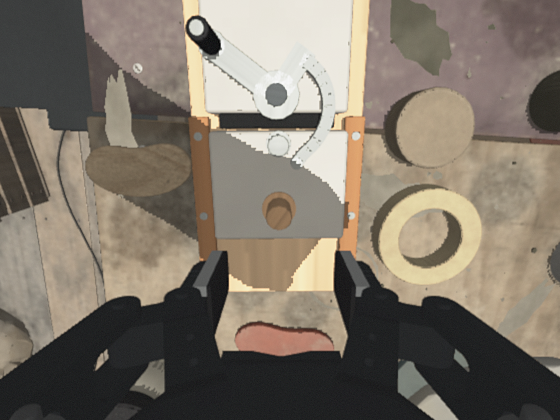

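The wrist view shows the stud at (278,146) inside the mouth, about 36 mm from the hub at (276,95). The peg top is at (196,27). Moving over the peg with the tool's y axis along the tangent.

```bash
python3 -m handwheel '[{"dx":4,"dy":-1.6,"dz":0,"wx":0,"wy":0,"wz":0,"claw":32},{"dx":4,"dy":-1.6,"dz":0,"wx":0,"wy":0,"wz":0,"claw":32},{"dx":4,"dy":-1.5,"dz":0,"wx":0,"wy":0,"wz":-0.15,"claw":32},{"dx":0,"dy":0,"dz":0,"wx":0,"wy":0,"wz":-0.16,"claw":32},{"dx":0,"dy":0,"dz":0,"wx":0,"wy":0,"wz":-0.16,"claw":32},{"dx":0,"dy":0,"dz":0,"wx":0,"wy":0,"wz":-0.16,"claw":32},{"dx":0,"dy":0,"dz":0,"wx":0,"wy":0,"wz":-0.16,"claw":32},{"dx":0,"dy":0,"dz":0,"wx":0,"wy":0,"wz":-0.157,"claw":32}]'
python3 -m handwheel '[{"dx":0,"dy":0,"dz":0,"wx":0,"wy":0,"wz":0,"claw":32}]'
python3 - <<'E'
from h import *
s=monitor.observe();print(s["qpos"].round(3))
f=optics.grab_frame("wrist");cv2.imwrite("pics/w4.png",f["frame"])
for z in (.088,.098,.108): print(np.round(proj(f,np.r_[s["position"][:2],z]),1))
E
```

```text
clock: 9.68
position: [0.4746, -0.0687, 0.1498]
tool_rot: [-3.141, -0.001, 2.582]
force: [0.2, 0.7, -0.4]
grip_width: 0.0271
finger_force: 0.0
clock: 9.8
position: [0.4747, -0.0689, 0.1499]
tool_rot: [-3.141, -0.001, 2.576]
force: [-0.6, -1.0, 0.5]
grip_width: 0.0272
finger_force: 0.0
[-0.149  0.423  0.219  2.06  -0.144  0.674  1.168]
[278.3 226.1]
[278.1 230.9]
[278.  236.2]
```

View pics/w4.png

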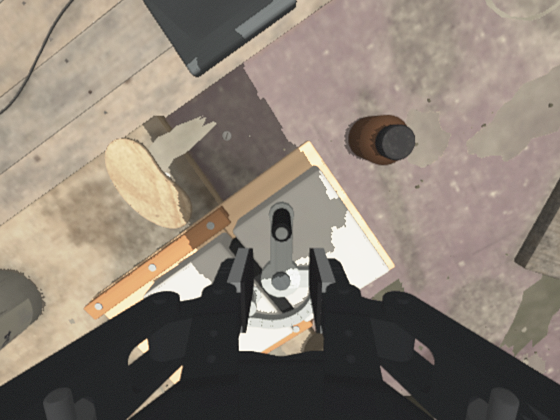

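The peg top is at (282,232), the tool axis projects to (278,231), and the lever lies along tool x. Alignment is within 2 mm, so I'm descending to straddle the peg.

```bash
python3 -m handwheel '[{"dx":0,"dy":0.15,"dz":2.5,"wx":0,"wy":0,"wz":0,"claw":32},{"dx":0,"dy":0,"dz":2,"wx":0,"wy":0,"wz":0,"claw":32},{"dx":0,"dy":0,"dz":2,"wx":0,"wy":0,"wz":0,"claw":32},{"dx":0,"dy":0,"dz":1.5,"wx":0,"wy":0,"wz":0,"claw":32},{"dx":0,"dy":0,"dz":0,"wx":0,"wy":0,"wz":0,"claw":25},{"dx":0,"dy":0,"dz":0,"wx":0,"wy":0,"wz":0,"claw":25}]'
python3 -m handwheel '[{"dx":0,"dy":0.2,"dz":0,"wx":0,"wy":0,"wz":0,"claw":25},{"dx":-0.01,"dy":0.2,"dz":0,"wx":0,"wy":0,"wz":0.03,"claw":25},{"dx":-0.01,"dy":0.27,"dz":0,"wx":0,"wy":0,"wz":0.05,"claw":25},{"dx":-0.01,"dy":0.27,"dz":0,"wx":0,"wy":0,"wz":0.05,"claw":25}]'
```

```text
clock: 10.6
position: [0.4761, -0.0676, 0.0707]
tool_rot: [3.141, 0.0, 2.576]
force: [-0.3, -0.6, -0.4]
grip_width: 0.0215
finger_force: 0.0
clock: 11.1
position: [0.4813, -0.0603, 0.0707]
tool_rot: [-3.141, 0.0, 2.443]
force: [-3.8, -4.6, 3.9]
grip_width: 0.0211
finger_force: 2.9
```

```bash
cat > st.py <<'E'
from h import *
s=monitor.observe();C=np.array([.523,-.098]);y=s["tool_rot"][2];d=s["position"][:2]-C
T=np.array([np.sin(y),-np.cos(y)]);N=np.array([np.cos(y),np.sin(y)])
lead=s["grip_width"]/2-.007
dl=[d@N,d@T]; print("yaw%.3f"%y,"tool rx,ry mm",np.round(np.array(dl)*1e3,1),"cam angle %.3f"%(2.73-(y-np.arctan2(dl[1]-lead,dl[0]))),"Ft %.1f Fr %.1f"%(s["force"][:2]@T,s["force"][:2]@N),"clk",round(s["clock"],2))
E
python3 st.py
python3 -m handwheel '[{"dx":-0.02,"dy":0.335,"dz":0,"wx":0,"wy":0,"wz":0.06,"claw":25},{"dx":-0.02,"dy":0.335,"dz":0,"wx":0,"wy":0,"wz":0.06,"claw":25},{"dx":-0.02,"dy":0.335,"dz":0,"wx":0,"wy":0,"wz":0.06,"claw":25},{"dx":-0.02,"dy":0.335,"dz":0,"wx":0,"wy":0,"wz":0.06,"claw":25}]'; python3 st.py
python3 -m handwheel '[{"dx":-0.02,"dy":0.335,"dz":0,"wx":0,"wy":0,"wz":0.06,"claw":25},{"dx":-0.02,"dy":0.335,"dz":0,"wx":0,"wy":0,"wz":0.06,"claw":25},{"dx":-0.02,"dy":0.335,"dz":0,"wx":0,"wy":0,"wz":0.06,"claw":25},{"dx":-0.02,"dy":0.335,"dz":0,"wx":0,"wy":0,"wz":0.06,"claw":25}]'; python3 st.py
```

```text
yaw2.443 tool rx,ry mm [56.1  2.1] cam angle 0.260 Ft -6.0 Fr -0.1 clk 11.1
clock: 11.6
position: [0.4911, -0.0513, 0.0706]
tool_rot: [-3.141, -0.0, 2.203]
force: [-4.9, -3.9, 4.5]
grip_width: 0.0215
finger_force: 2.9
yaw2.203 tool rx,ry mm [56.5  1.9] cam angle 0.494 Ft -6.3 Fr -0.3 clk 11.6
clock: 12.1
position: [0.5028, -0.0449, 0.0705]
tool_rot: [-3.141, -0.0, 1.963]
force: [-4.0, -1.9, 4.5]
grip_width: 0.0213
finger_force: 2.9
yaw1.963 tool rx,ry mm [56.8  1.7] cam angle 0.732 Ft -4.4 Fr -0.2 clk 12.1
```

```bash
python3 -m handwheel '[{"dx":-0.02,"dy":0.33,"dz":0,"wx":0,"wy":0,"wz":0.06,"claw":25},{"dx":-0.02,"dy":0.33,"dz":0,"wx":0,"wy":0,"wz":0.06,"claw":25},{"dx":-0.02,"dy":0.33,"dz":0,"wx":0,"wy":0,"wz":0.06,"claw":25}]'; python3 st.py
python3 -m handwheel '[{"dx":-0.01,"dy":0.22,"dz":0,"wx":0,"wy":0,"wz":0.04,"claw":25},{"dx":-0.01,"dy":0.22,"dz":0,"wx":0,"wy":0,"wz":0.04,"claw":25}]'; python3 st.py
```

```text
clock: 12.48
position: [0.5122, -0.042, 0.0705]
tool_rot: [-3.141, -0.0, 1.783]
force: [-6.0, -2.5, 4.6]
grip_width: 0.0213
finger_force: 3.1
yaw1.783 tool rx,ry mm [57.   1.3] cam angle 0.905 Ft -6.4 Fr -1.1 clk 12.47
clock: 12.72
position: [0.5165, -0.0413, 0.0705]
tool_rot: [-3.14, -0.0, 1.704]
force: [-5.7, -2.3, 4.1]
grip_width: 0.0212
finger_force: 3.0
yaw1.704 tool rx,ry mm [57.1  1.1] cam angle 0.983 Ft -6.0 Fr -1.5 clk 12.72
```

```bash
python3 -m handwheel '[{"dx":-0.01,"dy":0.22,"dz":0,"wx":0,"wy":0,"wz":0.04,"claw":25}]'; python3 st.py
python3 -m handwheel '[{"dx":-0.01,"dy":0.22,"dz":0,"wx":0,"wy":0,"wz":0.04,"claw":25}]'; python3 st.py
```

```text
clock: 12.85
position: [0.5187, -0.0411, 0.0705]
tool_rot: [-3.14, -0.0, 1.664]
force: [-6.7, -1.6, 4.0]
grip_width: 0.0213
finger_force: 3.0
yaw1.664 tool rx,ry mm [57.1  1. ] cam angle 1.020 Ft -6.8 Fr -0.9 clk 12.85
clock: 12.98
position: [0.5209, -0.0409, 0.0705]
tool_rot: [-3.14, -0.0, 1.624]
force: [-7.5, -1.3, 4.5]
grip_width: 0.0216
finger_force: 3.2
yaw1.624 tool rx,ry mm [57.1  0.9] cam angle 1.056 Ft -7.5 Fr -0.9 clk 12.97
```

```bash
python3 -m handwheel '[{"dx":0,"dy":0.16,"dz":0,"wx":0,"wy":0,"wz":0.03,"claw":25}]'|grep zz; python3 st.py
python3 -m handwheel '[{"dx":0,"dy":0.16,"dz":0,"wx":0,"wy":0,"wz":0.03,"claw":25}]'|grep zz; python3 st.py
```

```text
yaw1.594 tool rx,ry mm [57.2  0.8] cam angle 1.088 Ft -6.6 Fr -0.8 clk 13.1
yaw1.565 tool rx,ry mm [57.3  0.7] cam angle 1.114 Ft -6.3 Fr -1.0 clk 13.22
```

```bash
python3 -m handwheel '[{"dx":0,"dy":0.16,"dz":0,"wx":0,"wy":0,"wz":0.03,"claw":25}]'|grep zz; python3 st.py
python3 -m handwheel '[{"dx":0,"dy":0.16,"dz":0,"wx":0,"wy":0,"wz":0.03,"claw":25}]'|grep zz; python3 st.py
```

```text
yaw1.535 tool rx,ry mm [57.4  0.5] cam angle 1.140 Ft -5.5 Fr -0.7 clk 13.35
yaw1.505 tool rx,ry mm [57.5  0.4] cam angle 1.168 Ft -7.9 Fr -0.3 clk 13.47
```

```bash
python3 -m handwheel '[{"dx":-0.01,"dy":0.17,"dz":0,"wx":0,"wy":0,"wz":0.03,"claw":25}]'|grep zz; python3 st.py
python3 -m handwheel '[{"dx":-0.01,"dy":0.17,"dz":0,"wx":0,"wy":0,"wz":0.03,"claw":25}]'|grep zz; python3 st.py
```

```text
yaw1.475 tool rx,ry mm [57.4  0.3] cam angle 1.195 Ft -6.7 Fr -1.4 clk 13.6
yaw1.445 tool rx,ry mm [57.4  0.1] cam angle 1.222 Ft -7.6 Fr -0.3 clk 13.72
```

```bash
python3 -m handwheel '[{"dx":-0.01,"dy":0.17,"dz":0,"wx":0,"wy":0,"wz":0.03,"claw":25}]'|grep zz; python3 st.py
python3 -m handwheel '[{"dx":-0.01,"dy":0.17,"dz":0,"wx":0,"wy":0,"wz":0.03,"claw":25}]'|grep zz; python3 st.py
```

```text
yaw1.415 tool rx,ry mm [57.4 -0.1] cam angle 1.245 Ft -10.0 Fr -0.4 clk 13.85
yaw1.385 tool rx,ry mm [57.4 -0.3] cam angle 1.272 Ft -10.5 Fr -1.0 clk 13.97
```

```bash
for i in 1 2 3; do python3 -m handwheel '[{"dx":0,"dy":0,"dz":0,"wx":0,"wy":0,"wz":0,"claw":25}]'|grep zz; python3 st.py; done
python3 -m handwheel '[{"dx":-0.01,"dy":0.12,"dz":0,"wx":0,"wy":0,"wz":0.02,"claw":25}]'|grep zz; python3 st.py
```

```text
yaw1.385 tool rx,ry mm [57.4 -0.1] cam angle 1.279 Ft -8.8 Fr -1.1 clk 14.1
yaw1.386 tool rx,ry mm [57.4 -0.1] cam angle 1.277 Ft -9.1 Fr -0.9 clk 14.22
yaw1.386 tool rx,ry mm [57.4 -0.1] cam angle 1.281 Ft -8.8 Fr 0.1 clk 14.35
yaw1.365 tool rx,ry mm [57.4 -0.5] cam angle 1.291 Ft -12.1 Fr -0.8 clk 14.47
```

```bash
for i in 1 2; do python3 -m handwheel '[{"dx":0,"dy":0,"dz":0,"wx":0,"wy":0,"wz":0,"claw":25}]'|grep zz; python3 st.py;done
python3 -m handwheel '[{"dx":-0.01,"dy":0.12,"dz":0,"wx":0,"wy":0,"wz":0.02,"claw":25}]'|grep zz; python3 st.py;  python3 -m handwheel '[{"dx":0,"dy":0,"dz":0,"wx":0,"wy":0,"wz":0,"claw":25}]'|grep zz; python3 st.py
python3 - <<'E'
from h import *
f=optics.grab_frame("top");cv2.imwrite("pics/t5.png",cv2.resize(f["frame"][150:270,190:370],None,fx=4.4,fy=4.4,interpolation=cv2.INTER_CUBIC))
E
```

```text
yaw1.365 tool rx,ry mm [57.4 -0.3] cam angle 1.297 Ft -10.5 Fr -0.9 clk 14.6
yaw1.366 tool rx,ry mm [57.4 -0.2] cam angle 1.297 Ft -10.0 Fr -0.3 clk 14.72
yaw1.345 tool rx,ry mm [57.3 -0.5] cam angle 1.312 Ft -12.4 Fr -0.4 clk 14.85
yaw1.346 tool rx,ry mm [57.4 -0.3] cam angle 1.317 Ft -10.5 Fr -0.3 clk 14.97
```

```bash
for i in 1 2 3; do python3 -m handwheel '[{"dx":0,"dy":0.06,"dz":0,"wx":0,"wy":0,"wz":0.01,"claw":25}]'|grep zz; python3 st.py; done;  python3 -m handwheel '[{"dx":0,"dy":0,"dz":0,"wx":0,"wy":0,"wz":0,"claw":25}]'|grep zz; python3 st.py
```

```text
yaw1.336 tool rx,ry mm [57.4 -0.5] cam angle 1.321 Ft -13.4 Fr -0.4 clk 15.15
yaw1.326 tool rx,ry mm [57.4 -0.6] cam angle 1.330 Ft -12.6 Fr 0.3 clk 15.28
yaw1.315 tool rx,ry mm [57.4 -0.6] cam angle 1.341 Ft -13.7 Fr -0.8 clk 15.4
yaw1.316 tool rx,ry mm [57.4 -0.5] cam angle 1.344 Ft -12.7 Fr -1.2 clk 15.53
```

Slow push now takes about 13 N against about 6 N free, so it's clearly tight. I'm backing off and lifting.

```bash
python3 -m handwheel '[{"dx":0,"dy":-0.2,"dz":0,"wx":0,"wy":0,"wz":0,"claw":25},{"dx":0,"dy":-0.25,"dz":0,"wx":0,"wy":0,"wz":0,"claw":40},{"dx":0,"dy":0,"dz":0,"wx":0,"wy":0,"wz":0,"claw":40},{"dx":0,"dy":0,"dz":-2,"wx":0,"wy":0,"wz":0,"claw":40},{"dx":0,"dy":0,"dz":-3,"wx":0,"wy":0,"wz":0,"claw":40},{"dx":0,"dy":0,"dz":-4,"wx":0,"wy":0,"wz":0,"claw":40},{"dx":-4,"dy":0,"dz":-2,"wx":0,"wy":0,"wz":0,"claw":40},{"dx":-4,"dy":0,"dz":0,"wx":0,"wy":0,"wz":0,"claw":40}]'
python3 - <<'E'
from h import *
f=optics.grab_frame("wrist");cv2.imwrite("pics/w6.png",f["frame"])
E
```

```text
clock: 16.52
position: [0.515, -0.1202, 0.1819]
tool_rot: [3.139, -0.001, 1.318]
force: [-1.0, 0.5, -0.1]
grip_width: 0.0339
finger_force: 0.0
```

View pics/w6.png

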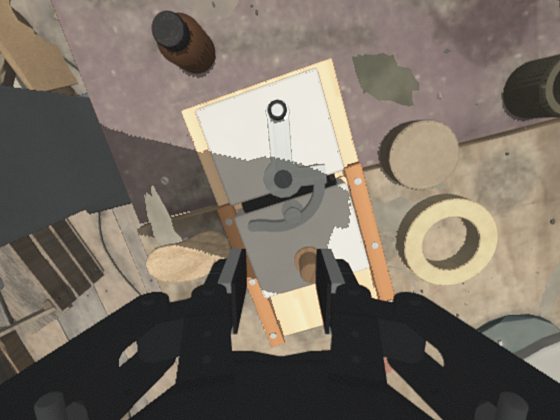

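The wrist view shows the lever peg at (278,109), the hub at (283,180) and the stud at (293,211) held in the slot. The half sits against the strip, the gripper is clear, and the bystanders are in place. Handing in.

```bash
python3 -c "
from workcell import job_done
print(job_done())"
```

```text
the job is handed in; nothing more can be done
None
```

The mould is closed and handed in: the cam is turned to about 1.34 rad, the peg took about 13 N to push at the end (10–14 N means tight), the gripper is clear and the bystanders in view hadn't moved; I couldn't measure the pull on the stud, estimated at 18–26 N.

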